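Push the drawer of polish tins home between its freshly glued rails

TASK

The small grey drawer of shoe-polish tins stands askew in front of its lane on the bamboo boards: with the fingers pushing on its outside only, straighten it up and push it down the lane, back end first, until it is fully home against the wooden end stop, square and with its front flush with the near ends of the rails. The glue under the two aluminium guide rails is still wet, so neither the drawer nor the robot may touch either rail. Do not grip, tip or lift the drawer or reach into it, keep the tins lying in it, and leave everything else where it stands.

Things in the scene. Friction and masses are not known exactly. Their poses are not given: they have to be found in the camera images.
- drawer: Loose open grey plastic drawer, 140 mm long (its x), 100 wide (y), 60 high, walls 5 thick, outer faces plain and upright; 0.25 to 0.45 kg with tins. Origin: centre of its underside, on the boards (z = 0). +x points to the plain back wall; the front wall has a label and dips to 42 mm in its middle. Starts back to the lane, 22 to 35 mm short of the mouth, up to 26 mm off line, up to 0.22 rad askew.
- drawer_back (a point): Lower edge of the drawer's back wall, outer face, mid-width: 70 mm along +x from the drawer's origin.
- drawer_front (a point): Lower edge of the drawer's front wall, outer face, mid-width: 70 mm along -x from the drawer's origin.
- drawer_inside: The inner faces of the drawer's walls and floor (part of the drawer, same origin and axes). Not to be touched by the robot.
- lane: Fixed open-topped way on the bare boards (z = 0) between two parallel rails. Origin: mid-mouth, level with the rails' near ends; +x runs down the lane away from the robot, +y left. Rails at y = +-61 mm: 11 mm clear each side of the drawer. A firm bamboo stop, 22 mm high, 126 wide, has its face at x = 140 mm; fully home, the drawer's origin is at x = 70 mm.
- rail_left: Left guide rail: aluminium angle 140 mm long, upright leg 18 mm high, 3 thick; foot 17 mm wide, 3 thick, pointing away from the lane, with masking tape on it. Origin: on the boards, mid-length, in the plane of the leg's inner face (lane x = 70 mm, y = +61 mm). Glue wet: not to be touched.
- rail_right: Right guide rail, the mirror image (lane x = 70 mm, y = -61 mm). Glue wet: not to be touched.
- tin_large: Round flat tin, 68 mm across, 22 mm high, lying loose in the back of the drawer; origin under its centre, 5 mm above the boards.
- tin_small: Round flat tin, 48 mm across, 20 mm high, lying loose in the front of the drawer; origin under its centre.
- spare_tin: Bystander: round flat tin, 70 mm across, 23 mm high, on the boards beside a rail, no nearer than 20 mm to it. Origin under its centre.
- cream_jar: Bystander: amber glass jar with black cap, 52 mm across, 52 mm high, on the boards beside the other rail. Origin under its centre.
- brush: Bystander: beechwood shoe brush, 160 mm long (its x), 50 mm wide, 42 mm high, bristles down, on the boards to one side of the drawer, about 220 mm from the lane's centre line. Origin under its centre.
- dauber: Bystander: orange plastic polish dauber, 155 mm long (its x), 32 mm wide, 27 mm high, on the boards to the other side of the drawer, about 220 mm from the lane's centre line. Origin under its middle.
- lamp: Bystander: small white plastic LED lamp with a toggle switch, 62 by 110 by 46 mm (its y is the long side), lying on the boards beside the lane, right of it. Origin under its centre.
- spray_can: Bystander: spray can 48 mm across, 132 mm high, standing on the boards beside the lane, left of it. Origin under its centre.
There are look-alikes about, which are no part of the job. Leave any pink look-alike of the drawer alone.

How it is judged:
On the way:
1. the drawer's back end has entered the lane between the rails, about straight (x of drawer_back in the frame of lane above 0.03 m and y of drawer_back in the frame of lane between -0.012 and 0.012 m and angle between the x axis of drawer and the x axis of lane, either way round below 0.2 rad), for 0.1 s.
At the end, for the whole second after the job is handed in: The drawer stands flat on the boards between the rails, its back within 5 mm of the end stop (front flush with the rail ends within 5 mm), square to the lane within 0.08 rad, at rest, with both tins lying in it, and nothing touches the rails (x of drawer_back in the frame of lane above 0.135 m and y of drawer_back in the frame of lane between -0.012 and 0.012 m and y of drawer_front in the frame of lane between -0.012 and 0.012 m and angle between the x axis of drawer and the x axis of lane, either way round below 0.08 rad and height (world z) of drawer below 0.005 m and angle between drawer's own z axis and vertical below 0.05 rad and linear speed of drawer below 0.01 m/s and x of tin_large in the frame of drawer between -0.07 and 0.07 m and y of tin_large in the frame of drawer between -0.05 and 0.05 m and z of each of tin_large, tin_small in the frame of drawer below 0.02 m and angle between each of tin_large, tin_small's own z axis and vertical below 0.3 rad and x of tin_small in the frame of drawer between -0.07 and 0.07 m and y of tin_small in the frame of drawer between -0.05 and 0.05 m).
It fails at once if a rail is touched by the drawer, the robot or anything else (over 0.2 N) (contact force between any of rail_left, rail_right and anything else above 0.2 N).
It fails at once if the drawer is lifted (over 6 mm) or tipped (over 0.1 rad) (height (world z) of drawer above 0.006 m or angle between drawer's own z axis and vertical above 0.1 rad).
It fails at once if the robot touches the inside of the drawer or the tins in it, reaching in or gripping a wall (over 0.3 N) (contact force between any of the fingers, the arm and drawer_inside above 0.3 N or contact force between any of the fingers, the arm and tin_large above 0.3 N or contact force between any of the fingers, the arm and tin_small above 0.3 N).
It fails at once if a tin leaves the drawer or tips over (not (x of tin_large in the frame of drawer between -0.07 and 0.07 m and y of tin_large in the frame of drawer between -0.05 and 0.05 m and z of each of tin_large, tin_small in the frame of drawer below 0.02 m and angle between each of tin_large, tin_small's own z axis and vertical below 0.3 rad and x of tin_small in the frame of drawer between -0.07 and 0.07 m and y of tin_small in the frame of drawer between -0.05 and 0.05 m)).
It fails at once if another thing is moved by over 15 mm (distance of any of spare_tin, cream_jar, brush, dauber, lamp, spray_can from where it was at the start of the episode above 0.015 m).
It also fails if it takes over 64 s, if anything falls off the work surface, if the arm or the gripper's body presses on something with over 40 N, if the wrist force passes 120 N, or if a joint passes its speed limit or range.

ROBOT

A 6-joint arm with a two-finger parallel gripper is mounted at the origin on the work surface. World frame = base frame: x ahead of the robot, y to its left, z up, the work surface at z = 0. Lengths are in m, angles in rad, forces in N, time in s.
With the tool pointing down it reaches from about 0.3 to 0.775 m from the base axis. Payload 14.6 kg.
Tool frame: the origin (TCP) lies on the centre line of the jaws, within the pads' length; the fingertips stand 8 mm ahead of it and the grasp point (between the pads) lies 11 mm behind it; z points along the fingers, y is the line along which they close (so a half turn about z gives the same grasp; the last joint's range is limited). The gripper opens to 94 mm and grips with 3 to 60 N. Pads are 16 mm wide; open, the fingers measure 119 mm over their backs; the gripper's body (75 mm by 177 mm) begins 78 mm behind the grasp point.
Start: joints at [-1.318, 0.3, 1.521, -0, 1.321, -0.067], TCP at [0.173, -0.522, 0.213] pointing down, gripper open.
Joint ranges: [-3.03, 3.03], [-0.79, 2.21], [0.23, 2.52], [-1.04, 4.18], [0, 3.07], [-2.55, 2.55]. Speed limits (rad/s): [2.22, 2.22, 2.57, 3.14, 3.14, 3.14].

INTERFACE

Orientations are given as a unit quaternion [x, y, z, w].
In Python, from rig import env, eyes gives the robot as it stands.
- The arm moves only by the shell command python3 -m crank 'ROWS' [FORCE]. ROWS is JSON, a list of rows, each an object with "delta_pos": the shift along the tool's x, y, z in m, a list of three; "turn": the turn, a rotation vector about the tool's x, y, z in degrees, a list of three; "claw": the opening, from -1 (shut) to 1 (fully open). In form: [{"delta_pos": [tx, ty, tz], "turn": [ax, ay, az], "claw": claw}, ...]. A call has exactly 5 rows; each row shifts and turns the commanded pose from where the row before left it, along the tool's axes as they then stand; what a row does not reach is not made up. A row lasts 1/12 s, in which the tool goes at most 41.7 mm and 7.16 degrees, less where a joint would pass 70% of its speed; a pose out of reach is approached as far as the arm can. A call with a gripper value outside its range is refused whole. The fingers move at their own pace and stop on an object; FORCE is the grip in N (left out, the last holds). Time passes only in rows, so rows that do not move let the fingers close, or fill a call up. It gives the time, the measured TCP pose, the force, the opening and the grip force at its end, in the units of the state.
- env.get_state(): the state, without advancing time (a new reading comes with each control period).
- eyes.capture(name): name is "side" or "top"; returns a dict with "img" (400x640x3 uint8, red, green, blue), "mtx" (3x3 intrinsics, pixels), "k1" (the pictures are not rectified: a ray, as slopes to the right and down, at radius r is drawn at 1 + k1 r^2 times it, then the intrinsics apply), "position" and "rotation" of the camera in the world. Camera axes: x right, y down, z forward; pixel columns grow to the right and rows downward; lengths in m; the calibration is good to about 2 mm. A picture is of the moment at which its call begins. There is no depth.
- env.close_job(): hands the job in; it is judged then, once.
The state is a dict: "time": time; "q": joint angles; "qvel": joint speeds; "effort": joint torques, N m; "tcp_pos": TCP position; "ee_rot": TCP orientation; "wrist_force": force on the tool from outside, world axes, zero at the start; "ft_torque": the same for the moment, N m; "grip_width": finger opening in m; "grasp_force": force on a finger pad.
Only numpy, scipy, OpenCV 4.12 (cv2) and the standard library are available. Lean on these libraries where they do the work, as an engineer would, in place of code of your own. Each camera call takes 0.05 s, during which the arm holds its last target. There are 200 camera calls.

## Working session

There is one attempt and no reset: what is moved stays moved. The work goes in short steps, Python scripts to look and compute and a shell command to move; the robot and the scene stay as the last step left them, time stands still between calls to the robot, and variables do not carry over. Pictures are saved under pics/ and viewed, at most 10 in all, crops included, and the job is handed in when it is done.

```bash
ls; mkdir -p pics; cat > h.py <<'E'
import numpy as np, cv2
from rig import env, eyes
def snap(n,f):
    c=eyes.capture(n); cv2.imwrite(f'pics/{f}.png',c['img'][:,:,::-1]); np.savez(f'pics/{f}.npz',**{k:c[k] for k in('mtx','k1','position','rotation')}); return c
def R_(c):
    r=np.array(c['rotation'],float)
    if r.size==4:
        from scipy.spatial.transform import Rotation as R; r=R.from_quat(r).as_matrix()
    return r.reshape(3,3)
def world(c,u,v,z):
    K=np.array(c['mtx']); D=np.array([float(c['k1']),0,0,0])
    p=cv2.undistortPoints(np.array([[[u,v]]],float),K,D)[0,0]
    d=R_(c)@np.array([p[0],p[1],1]); o=np.array(c['position'])
    return o+d*(z-o[2])/d[2]
def pix(c,P):
    R=R_(c); rv=cv2.Rodrigues(R.T)[0]; t=-R.T@np.array(c['position'])
    return cv2.projectPoints(np.array(P,float).reshape(-1,1,3),rv,t,np.array(c['mtx']),np.array([float(c['k1']),0,0,0]))[0][:,0]
E
python3 - <<'E'
from h import *
for n in('top','side'):
    c=snap(n,n+'0'); print(n,c['mtx'],c['k1'],c['position'],c['rotation'])
s=env.get_state(); print(s['time'],s['tcp_pos'],s['ee_rot'],s['grip_width'])
E
```

```text
pics
top [[479.13770614   0.         316.15088965]
 [  0.         479.13770614 201.22681483]
 [  0.           0.           1.        ]] -0.0711096576839437 [0.46165756 0.01639276 1.13592043] [-0.70383702  0.70966453 -0.02237467  0.02211507]
side [[396.23140226   0.         318.44472054]
 [  0.         396.23140226 196.53038906]
 [  0.           0.           1.        ]] 0.02288164666961545 [ 0.46571749 -0.74204506  0.59735671] [ 0.88854567 -0.02461711  0.0174116  -0.45779628]
0.1 [ 0.17284755 -0.52187877  0.21295336] [ 9.87243029e-01  1.59219699e-01 -4.45988951e-05 -5.36500925e-04] 0.09408915031518425
```

View pics/top0.png

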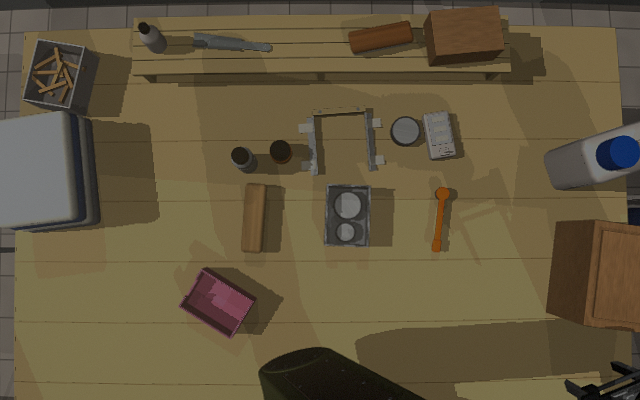

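View pics/side0.png

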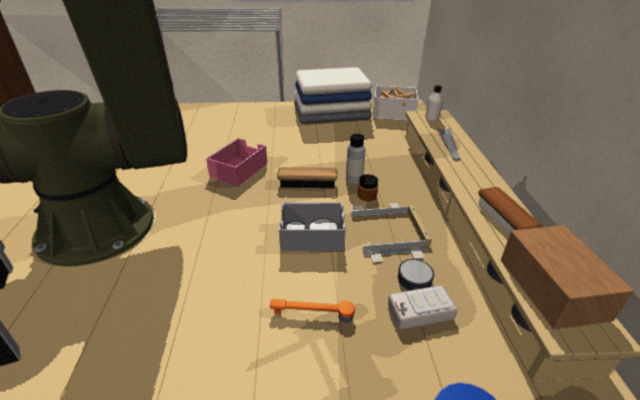

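The top view shows the lane at about (312–374, 110–172) with the drawer in front of it at (325–370, 185–247). The brush is on the left, the dauber on the right and the pink decoy at (218, 302). I'll enlarge the drawer and lane.

```bash
python3 -c "
import cv2
i=cv2.imread('pics/top0.png')[100:255,290:395]
i=cv2.resize(i,None,fx=3.8*1,fy=3.8,interpolation=cv2.INTER_CUBIC)
i=cv2.convertScaleAbs(i,alpha=1.6)
for k in range(0,155,10): cv2.putText(i,str(100+k),(0,int(k*3.8)+4),0,.3,(0,0,255)); cv2.line(i,(22,int(k*3.8)),(30,int(k*3.8)),(0,0,255))
for k in range(10,105,10): cv2.putText(i,str(290+k),(int(k*3.8)-8,8),0,.3,(0,0,255)); cv2.line(i,(int(k*3.8),10),(int(k*3.8),16),(0,0,255))
cv2.imwrite('pics/crop0.png',i);print(i.shape)"
```

```text
(589, 399, 3)
```

View pics/crop0.png

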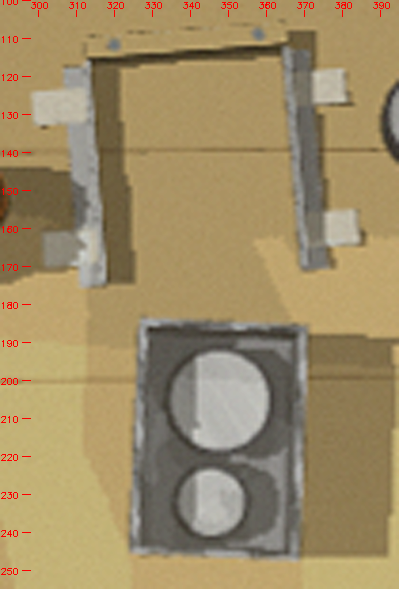

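The crop shows the drawer's rim corners at (141,320), (307,326), (131,552) and (299,558). The inner rail edges run (92,66)→(106,286) and (284,52)→(302,270). Now I'll fit both poses.

```bash
cat > fit.py <<'E'
from h import *
from scipy.optimize import least_squares
def fit(c,model,px,x0):
    M=np.array(model,float); px=np.array(px,float)
    def P(p):
        cs,s=np.cos(p[2]),np.sin(p[2])
        return pix(c,np.c_[p[0]+cs*M[:,0]-s*M[:,1],p[1]+s*M[:,0]+cs*M[:,1],M[:,2]])
    r=least_squares(lambda p:(P(p)-px).ravel(),x0); return r.x,r.fun.reshape(-1,2)
DR=[[.07,.05,.06],[.07,-.05,.06],[-.07,.05,.06],[-.07,-.05,.06]]
LN=[[.14,.061,.0],[.14,-.061,.0],[0,.061,.018],[0,-.061,.018]]
E
python3 - <<'E'
from fit import *
c=np.load('pics/top0.npz'); f=lambda a:np.array(a)/3.8+[290,100]
d,r=fit(c,DR,f([(141,320),(307,326),(131,552),(299,558)]),[.45,-.05,0]);print('drawer',d,r)
l,r2=fit(c,LN,f([(94,66),(284,53),(106,286),(302,270)]),[.6,-.05,0]);print('lane',l,r2)
cs,s=np.cos(l[2]),np.sin(l[2]);R=np.array([[cs,s],[-s,cs]])
print('drawer in lane',R@(d[:2]-l[:2]),d[2]-l[2],'back',R@(d[:2]+.07*np.array([np.cos(d[2]),np.sin(d[2])])-l[:2]))
for n,u,v,z in [('jar',281,152,.05),('brush top',255,218,.04),('brushR',266,185,.04),('daub',442,190,.02),('lamp',438,135,.04)]: print(n,world(c,u,v,z))
E
```

```text
drawer [ 0.49694061 -0.05509811 -0.04873694] [[-0.33348867 -0.70097942]
 [ 0.24507241 -0.47817741]
 [-0.15184148  0.48215223]
 [ 0.24224642  0.6773089 ]]
lane [ 0.59852825 -0.05012715  0.05616623] [[-0.50483082  0.26547681]
 [ 0.00664498  0.5478967 ]
 [ 0.12895924 -0.84949383]
 [ 0.35642947  0.06370506]]
drawer in lane [-0.1017065   0.00073967] -0.104903169299199 back [-0.03209131 -0.00659009]
jar [0.64360893 0.09521329 0.05      ]
brush top [0.49338637 0.15602822 0.04      ]
brushR [0.56903398 0.13067347 0.04      ]
daub [ 0.55595689 -0.2801228   0.02      ]
lamp [ 0.68272955 -0.26899947  0.04      ]
```

The fit puts the drawer 32 mm short of the mouth, about 1 mm off line and −0.105 rad askew, with lane yaw 0.056. My plan is to line up two part-open fingers with the lane behind the front wall and push low. The right finger meets the drawer first, which squares it up.

```bash
python3 -m crank '[{"delta_pos":[0,0,0],"turn":[0,0,3.02],"claw":0.3},{"delta_pos":[0,0,0],"turn":[0,0,3.02],"claw":0.3},{"delta_pos":[0,0,0],"turn":[0,0,3.02],"claw":0.3},{"delta_pos":[0,0,0],"turn":[0,0,3.02],"claw":0.3},{"delta_pos":[0,0,0],"turn":[0,0,3.02],"claw":0.3}]' 20
python3 -m crank '[{"delta_pos":[0.0158,-0.0298,0],"turn":[0,0,0],"claw":0.3},{"delta_pos":[0.0158,-0.0298,0],"turn":[0,0,0],"claw":0.3},{"delta_pos":[0.0158,-0.0298,0],"turn":[0,0,0],"claw":0.3},{"delta_pos":[0.0158,-0.0298,0],"turn":[0,0,0],"claw":0.3},{"delta_pos":[0.0158,-0.0298,0],"turn":[0,0,0],"claw":0.3}]'
python3 -m crank '[{"delta_pos":[0.0158,-0.0298,0],"turn":[0,0,0],"claw":0.3},{"delta_pos":[0.0158,-0.0298,0],"turn":[0,0,0],"claw":0.3},{"delta_pos":[0.0158,-0.0298,0],"turn":[0,0,0],"claw":0.3},{"delta_pos":[0.0158,-0.0298,0],"turn":[0,0,0],"claw":0.3},{"delta_pos":[0.0158,-0.0298,0],"turn":[0,0,0],"claw":0.3}]'
python3 -m crank '[{"delta_pos":[0.0158,-0.0298,0],"turn":[0,0,0],"claw":0.3},{"delta_pos":[0.0158,-0.0298,0],"turn":[0,0,0],"claw":0.3},{"delta_pos":[0.0158,-0.0298,0],"turn":[0,0,0],"claw":0.3},{"delta_pos":[0.0158,-0.0298,0],"turn":[0,0,0],"claw":0.3},{"delta_pos":[0.0158,-0.0298,0],"turn":[0,0,0],"claw":0.3}]'
python3 -m crank '[{"delta_pos":[0,0,0],"turn":[0,0,0],"claw":0.3},{"delta_pos":[0,0,0],"turn":[0,0,0],"claw":0.3},{"delta_pos":[0,0,0],"turn":[0,0,0],"claw":0.3},{"delta_pos":[0,0,0],"turn":[0,0,0],"claw":0.3},{"delta_pos":[0,0,0],"turn":[0,0,0],"claw":0.3}]'
```

```text
time: 0.52
tcp_pos: [0.1729, -0.522, 0.2131]
ee_rot: [1.0, 0.027, -0.0, -0.0]
wrist_force: [-0.3, 0.6, 0.5]
grip_width: 0.064
grasp_force: 0.0
time: 0.93
tcp_pos: [0.2436, -0.3673, 0.2131]
ee_rot: [1.0, 0.028, -0.0, -0.0]
wrist_force: [1.3, -0.3, 0.8]
grip_width: 0.0611
grasp_force: 0.0
time: 1.35
tcp_pos: [0.3141, -0.2141, 0.2134]
ee_rot: [1.0, 0.028, -0.0, -0.0]
wrist_force: [0.1, -0.3, -0.2]
grip_width: 0.0609
grasp_force: 0.0
time: 1.77
tcp_pos: [0.3846, -0.0608, 0.2135]
ee_rot: [1.0, 0.028, 0.0, 0.0]
wrist_force: [0.7, -0.6, -0.7]
grip_width: 0.061
grasp_force: 0.0
time: 2.18
tcp_pos: [0.3841, -0.0634, 0.2134]
ee_rot: [1.0, 0.027, -0.0, 0.0]
wrist_force: [-0.6, 0.9, -0.4]
grip_width: 0.0616
grasp_force: 0.0
```

```bash
python3 -m crank '[{"delta_pos":[0,0,0.0193],"turn":[0,0,0],"claw":0.3},{"delta_pos":[0,0,0.0193],"turn":[0,0,0],"claw":0.3},{"delta_pos":[0,0,0.0193],"turn":[0,0,0],"claw":0.3},{"delta_pos":[0,0,0.0193],"turn":[0,0,0],"claw":0.3},{"delta_pos":[0,0,0.0193],"turn":[0,0,0],"claw":0.3}]'
python3 -m crank '[{"delta_pos":[0,0,0.0193],"turn":[0,0,0],"claw":0.3},{"delta_pos":[0,0,0.0193],"turn":[0,0,0],"claw":0.3},{"delta_pos":[0,0,0.0193],"turn":[0,0,0],"claw":0.3},{"delta_pos":[0,0,0.0193],"turn":[0,0,0],"claw":0.3},{"delta_pos":[0,0,0.0193],"turn":[0,0,0],"claw":0.3}]'
python3 -m crank '[{"delta_pos":[0.005,0,0],"turn":[0,0,0],"claw":0.3},{"delta_pos":[0.005,0,0],"turn":[0,0,0],"claw":0.3},{"delta_pos":[0.005,0,0],"turn":[0,0,0],"claw":0.3},{"delta_pos":[0.005,0,0],"turn":[0,0,0],"claw":0.3},{"delta_pos":[0.005,0,0],"turn":[0,0,0],"claw":0.3}]'
python3 -m crank '[{"delta_pos":[0.003,0,0],"turn":[0,0,0],"claw":0.3},{"delta_pos":[0.003,0,0],"turn":[0,0,0],"claw":0.3},{"delta_pos":[0.003,0,0],"turn":[0,0,0],"claw":0.3},{"delta_pos":[0.003,0,0],"turn":[0,0,0],"claw":0.3},{"delta_pos":[0.003,0,0],"turn":[0,0,0],"claw":0.3}]'
python3 -m crank '[{"delta_pos":[0.003,0,0],"turn":[0,0,0],"claw":0.3},{"delta_pos":[0.003,0,0],"turn":[0,0,0],"claw":0.3},{"delta_pos":[0.002,0,0],"turn":[0,0,0],"claw":0.3},{"delta_pos":[0,0,0],"turn":[0,0,0],"claw":0.3},{"delta_pos":[0,0,0],"turn":[0,0,0],"claw":0.3}]'
cat > crop.py <<'E'
from h import *
import sys
def go(f):
    c=snap('top',f); i=c['img'][100:255,290:395,::-1]
    i=cv2.convertScaleAbs(cv2.resize(i,None,fx=3.8,fy=3.8,interpolation=cv2.INTER_CUBIC),alpha=1.6)
    cv2.imwrite(f'pics/c_{f}.png',i)
go(sys.argv[1])
E
python3 crop.py t1
```

```text
time: 2.6
tcp_pos: [0.3841, -0.0633, 0.1162]
ee_rot: [1.0, 0.027, 0.0, 0.0]
wrist_force: [0.8, 1.0, -0.1]
grip_width: 0.0607
grasp_force: 0.0
time: 3.02
tcp_pos: [0.3842, -0.0633, 0.0197]
ee_rot: [1.0, 0.027, 0.0, 0.0]
wrist_force: [1.6, 0.0, 1.0]
grip_width: 0.0612
grasp_force: 0.0
time: 3.43
tcp_pos: [0.4105, -0.0613, 0.0214]
ee_rot: [1.0, 0.028, 0.001, 0.0]
wrist_force: [0.0, -0.1, 0.5]
grip_width: 0.061
grasp_force: 0.0
time: 3.85
tcp_pos: [0.4244, -0.0603, 0.0205]
ee_rot: [1.0, 0.028, -0.0, 0.0]
wrist_force: [-3.9, -1.3, 3.1]
grip_width: 0.0612
grasp_force: 1.9
time: 4.27
tcp_pos: [0.4326, -0.0597, 0.0204]
ee_rot: [1.0, 0.028, 0.0, -0.0]
wrist_force: [1.4, 0.1, 0.8]
grip_width: 0.0609
grasp_force: 0.0
```

View pics/c_t1.png

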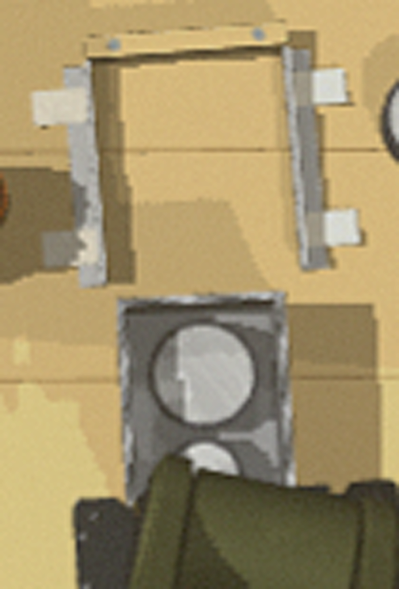

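The drawer is now about parallel to the rails: its left side runs (118,298)→(130,498) and its right side (285,292)→(295,485). Next I'll measure the lateral offset.

```bash
cat > meas.py <<'E'
from fit import *
l=np.array([.5985,-.0501,.0562]);cs,s=np.cos(l[2]),np.sin(l[2]);R=np.array([[cs,s],[-s,cs]])
def lane(c,px,z): 
    return [np.round(1000*(R@(world(c,x/3.8+290,y/3.8+100,z)[:2]-l[:2])),1) for x,y in px]
E
python3 - <<'E'
from meas import *
c=np.load('pics/t1.npz')
print(lane(c,[(118,298),(285,292),(130,498),(295,485)],.06))
print(lane(c,[(106,286),(302,270),(92,68),(284,53)],.018))
print(1000*R@(env.get_state()['tcp_pos'][:2]-l[:2]))
E
```

```text
[array([-14.5,  55.2]), array([-17.3, -44.1]), array([-133.3,   55.9]), array([-131.9,  -41.9])]
[array([-2. , 61.4]), array([  0.2, -60.2]), array([135.1,  61.3]), array([137., -59.])]
[-166.28127401   -0.26514878]
```

The drawer sits about 6 mm left of the line. I'll back off, shut the fingers, go round to its left side at low height and nudge it about 5.5 mm to the right at mid-length.

```bash
python3 -m crank '[{"delta_pos":[-0.005,0,0],"turn":[0,0,0],"claw":0.3},{"delta_pos":[-0.01,0,0],"turn":[0,0,0],"claw":-1},{"delta_pos":[-0.005,0,0],"turn":[0,0,0],"claw":-1},{"delta_pos":[0,0,0],"turn":[0,0,0],"claw":-1},{"delta_pos":[0,0,0],"turn":[0,0,0],"claw":-1}]'
python3 -m crank '[{"delta_pos":[0,-0.02,0],"turn":[0,0,0],"claw":-1},{"delta_pos":[0,-0.02,0],"turn":[0,0,0],"claw":-1},{"delta_pos":[0,-0.02,0],"turn":[0,0,0],"claw":-1},{"delta_pos":[0,-0.02,0],"turn":[0,0,0],"claw":-1},{"delta_pos":[0,-0.02,0],"turn":[0,0,0],"claw":-1}]'
python3 -m crank '[{"delta_pos":[0.02,0,0],"turn":[0,0,0],"claw":-1},{"delta_pos":[0.02,0,0],"turn":[0,0,0],"claw":-1},{"delta_pos":[0.02,0,0],"turn":[0,0,0],"claw":-1},{"delta_pos":[0.02,0,0],"turn":[0,0,0],"claw":-1},{"delta_pos":[0.023,0,0],"turn":[0,0,0],"claw":-1}]'
python3 -m crank '[{"delta_pos":[0,0.005,0],"turn":[0,0,0],"claw":-1},{"delta_pos":[0,0.005,0],"turn":[0,0,0],"claw":-1},{"delta_pos":[0,0.005,0],"turn":[0,0,0],"claw":-1},{"delta_pos":[0,0.005,0],"turn":[0,0,0],"claw":-1},{"delta_pos":[0,0,0],"turn":[0,0,0],"claw":-1}]'
python3 -c "
from meas import *
s=env.get_state();print(1000*R@(s['tcp_pos'][:2]-l[:2]))"
```

```text
time: 4.73
tcp_pos: [0.4124, -0.061, 0.0206]
ee_rot: [1.0, 0.028, 0.0, 0.0]
wrist_force: [0.9, 1.1, 0.8]
grip_width: 0.038
grasp_force: 0.0
time: 5.15
tcp_pos: [0.407, 0.0399, 0.0206]
ee_rot: [1.0, 0.028, 0.0, -0.0]
wrist_force: [0.1, 0.1, 0.7]
grip_width: 0.0047
grasp_force: 0.0
time: 5.57
tcp_pos: [0.5106, 0.045, 0.0204]
ee_rot: [1.0, 0.028, 0.0, -0.0]
wrist_force: [-0.5, -0.0, -0.3]
grip_width: 0.0004
grasp_force: 0.0
time: 5.98
tcp_pos: [0.5102, 0.0238, 0.0205]
ee_rot: [1.0, 0.028, -0.0, 0.0]
wrist_force: [-0.4, -0.6, 0.3]
grip_width: 0.0007
grasp_force: 0.0
[-83.98998521  78.74170994]
```

```bash
python3 -m crank '[{"delta_pos":[0,0.002,0],"turn":[0,0,0],"claw":-1},{"delta_pos":[0,0.002,0],"turn":[0,0,0],"claw":-1},{"delta_pos":[0,0.002,0],"turn":[0,0,0],"claw":-1},{"delta_pos":[0,0.002,0],"turn":[0,0,0],"claw":-1},{"delta_pos":[0,0.002,0],"turn":[0,0,0],"claw":-1}]'
python3 -m crank '[{"delta_pos":[0,0.002,0],"turn":[0,0,0],"claw":-1},{"delta_pos":[0,0.002,0],"turn":[0,0,0],"claw":-1},{"delta_pos":[0,0.0015,0],"turn":[0,0,0],"claw":-1},{"delta_pos":[0,0,0],"turn":[0,0,0],"claw":-1},{"delta_pos":[0,0,0],"turn":[0,0,0],"claw":-1}]'
python3 -m crank '[{"delta_pos":[0,-0.007,0],"turn":[0,0,0],"claw":-1},{"delta_pos":[0,-0.02,0],"turn":[0,0,0],"claw":-1},{"delta_pos":[0,-0.02,0],"turn":[0,0,0],"claw":-1},{"delta_pos":[0,0,0],"turn":[0,0,0],"claw":-1},{"delta_pos":[0,0,0],"turn":[0,0,0],"claw":-1}]'
python3 -m crank '[{"delta_pos":[-0.022,0,0],"turn":[0,0,0],"claw":-1},{"delta_pos":[-0.022,0,0],"turn":[0,0,0],"claw":-1},{"delta_pos":[-0.022,0,0],"turn":[0,0,0],"claw":-1},{"delta_pos":[-0.022,0,0],"turn":[0,0,0],"claw":-1},{"delta_pos":[-0.022,0,0],"turn":[0,0,0],"claw":-1}]'
python3 crop.py t2
```

```text
time: 6.4
tcp_pos: [0.5113, 0.0146, 0.0205]
ee_rot: [1.0, 0.028, 0.0, -0.0]
wrist_force: [-0.1, 0.0, 0.5]
grip_width: 0.0003
grasp_force: 0.0
time: 6.82
tcp_pos: [0.5116, 0.0091, 0.0204]
ee_rot: [1.0, 0.028, -0.0, 0.0]
wrist_force: [0.3, 1.1, 0.5]
grip_width: 0.0001
grasp_force: 0.0
time: 7.23
tcp_pos: [0.5088, 0.057, 0.0204]
ee_rot: [1.0, 0.029, 0.0, 0.0]
wrist_force: [-0.2, -0.6, 1.1]
grip_width: 0.0007
grasp_force: 0.0
time: 7.65
tcp_pos: [0.398, 0.0495, 0.0204]
ee_rot: [1.0, 0.028, 0.0, 0.0]
wrist_force: [-0.0, -0.1, -0.1]
grip_width: 0.0005
grasp_force: 0.0
```

View pics/c_t2.png

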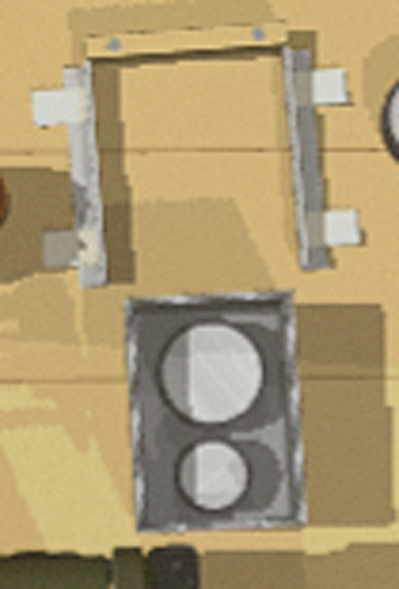

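The drawer is now clear in view, with rim corners at about (126,298), (294,291), (138,531) and (306,524). That's a right shift of about 2 px, still parallel.

```bash
python3 - <<'E'
from meas import *
c=np.load('pics/t2.npz'); P=np.array([(126,298),(294,291),(138,531),(306,524)])
print(lane(c,P,.06))
d,r=fit(c,DR,P/3.8+[290,100],[.5,-.05,0]);print(1000*R@(d[:2]-l[:2]),d[2]-l[2],r)
s=env.get_state();print(1000*R@(s['tcp_pos'][:2]-l[:2]),s['time'])
E
```

```text
[array([-14.8,  50.5]), array([-17. , -49.5]), array([-153. ,   52.4]), array([-155.3,  -46.8])]
[-84.99957531   1.66223145] -0.01897637105205225 [[ 0.05070036 -0.3243107 ]
 [ 0.03907671 -0.4639614 ]
 [-0.21009016  0.49988401]
 [ 0.12234965  0.27521337]]
[-198.14113807  110.80531477] 7.7
```

```bash
python3 -m crank '[{"delta_pos":[0,0.022,0],"turn":[0,0,0],"claw":-1},{"delta_pos":[0,0.022,0],"turn":[0,0,0],"claw":-1},{"delta_pos":[0,0.022,0],"turn":[0,0,0],"claw":0.3},{"delta_pos":[0,0.022,0],"turn":[0,0,0],"claw":0.3},{"delta_pos":[0,0.022,0],"turn":[0,0,0],"claw":0.3}]'
python3 -m crank '[{"delta_pos":[0,0,0],"turn":[0,0,0],"claw":0.3},{"delta_pos":[0.008,0,0],"turn":[0,0,0],"claw":0.3},{"delta_pos":[0.008,0,0],"turn":[0,0,0],"claw":0.3},{"delta_pos":[0.008,0,0],"turn":[0,0,0],"claw":0.3},{"delta_pos":[0.004,0,0],"turn":[0,0,0],"claw":0.3}]'
python3 -m crank '[{"delta_pos":[0.003,0,0],"turn":[0,0,0],"claw":0.3},{"delta_pos":[0.003,0,0],"turn":[0,0,0],"claw":0.3},{"delta_pos":[0.003,0,0],"turn":[0,0,0],"claw":0.3},{"delta_pos":[0.003,0,0],"turn":[0,0,0],"claw":0.3},{"delta_pos":[0.003,0,0],"turn":[0,0,0],"claw":0.3}]'
python3 -m crank '[{"delta_pos":[0.003,0,0],"turn":[0,0,0],"claw":0.3},{"delta_pos":[0.003,0,0],"turn":[0,0,0],"claw":0.3},{"delta_pos":[0.003,0,0],"turn":[0,0,0],"claw":0.3},{"delta_pos":[0.003,0,0],"turn":[0,0,0],"claw":0.3},{"delta_pos":[0.003,0,0],"turn":[0,0,0],"claw":0.3}]'
python3 crop.py t3
python3 -c "
from meas import *
s=env.get_state();print(1000*R@(s['tcp_pos'][:2]-l[:2]))"
```

```text
time: 8.12
tcp_pos: [0.4053, -0.0614, 0.0206]
ee_rot: [1.0, 0.028, 0.0, 0.0]
wrist_force: [0.6, -0.2, -0.3]
grip_width: 0.0169
grasp_force: 0.0
time: 8.53
tcp_pos: [0.4345, -0.0576, 0.0205]
ee_rot: [1.0, 0.029, 0.0, 0.0]
wrist_force: [-3.6, 0.2, 0.9]
grip_width: 0.0502
grasp_force: 1.8
time: 8.95
tcp_pos: [0.4483, -0.0573, 0.0204]
ee_rot: [1.0, 0.028, -0.0, -0.0]
wrist_force: [-0.5, 0.1, -1.0]
grip_width: 0.0608
grasp_force: 0.7
time: 9.37
tcp_pos: [0.4635, -0.0566, 0.0204]
ee_rot: [1.0, 0.028, -0.0, 0.0]
wrist_force: [-2.4, 0.4, -1.1]
grip_width: 0.0611
grasp_force: 0.7
[-134.70413274    1.08995583]
```

View pics/c_t3.png

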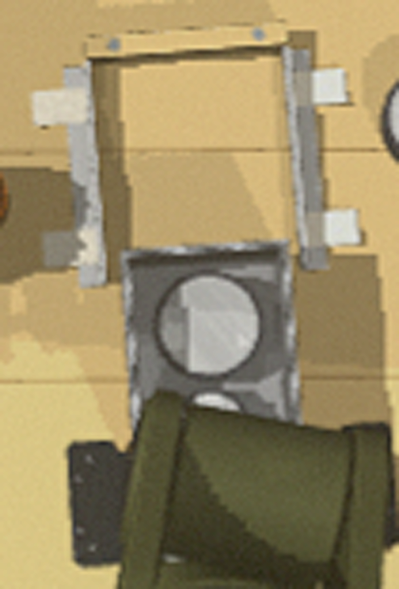

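The back end is entering the mouth, with its rim corners at (122,252) and (290,243). It looks centred and parallel.

```bash
python3 - <<'E'
from meas import *
c=np.load('pics/t3.npz')
print(lane(c,[(122,252),(290,243),(131,415),(298,400)],.06), lane(c,[(106,286),(302,270)],.018))
E
python3 -m crank '[{"delta_pos":[0.004,0,0],"turn":[0,0,0],"claw":0.3},{"delta_pos":[0.004,0,0],"turn":[0,0,0],"claw":0.3},{"delta_pos":[0.004,0,0],"turn":[0,0,0],"claw":0.3},{"delta_pos":[0.004,0,0],"turn":[0,0,0],"claw":0.3},{"delta_pos":[0.004,0,0],"turn":[0,0,0],"claw":0.3}]'
python3 -m crank '[{"delta_pos":[0.004,0,0],"turn":[0,0,0],"claw":0.3},{"delta_pos":[0.004,0,0],"turn":[0,0,0],"claw":0.3},{"delta_pos":[0.004,0,0],"turn":[0,0,0],"claw":0.3},{"delta_pos":[0.004,0,0],"turn":[0,0,0],"claw":0.3},{"delta_pos":[0.004,0,0],"turn":[0,0,0],"claw":0.3}]'
python3 crop.py t4
```

```text
[array([12.8, 51.1]), array([ 11.8, -49.2]), array([-84.4,  52.1]), array([-81.9, -47.2])] [array([-2. , 61.4]), array([  0.2, -60.2])]
time: 9.83
tcp_pos: [0.4835, -0.0554, 0.0205]
ee_rot: [1.0, 0.028, -0.0, -0.0]
wrist_force: [-3.0, -0.1, 0.6]
grip_width: 0.0606
grasp_force: 1.6
time: 10.25
tcp_pos: [0.5035, -0.0543, 0.0205]
ee_rot: [1.0, 0.028, -0.0, 0.0]
wrist_force: [-3.8, -0.5, 3.1]
grip_width: 0.0612
grasp_force: 2.0
```

View pics/c_t4.png

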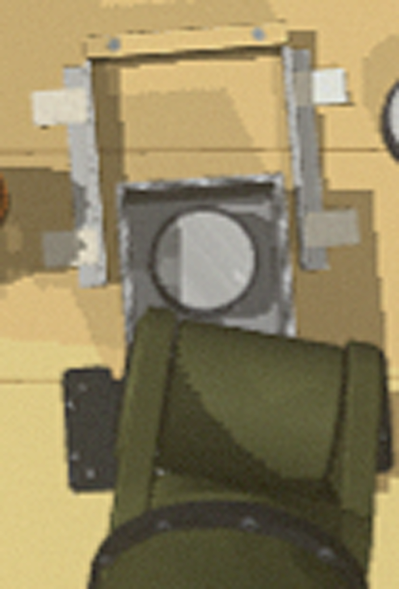

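The back rim is at (118,186)–(284,175), mid-lane, with about equal gaps each side. I'll carry on.

```bash
python3 - <<'E'
from meas import *
c=np.load('pics/t4.npz')
print(lane(c,[(118,186),(284,175),(128,330),(294,325)],.06))
E
python3 -m crank '[{"delta_pos":[0.004,0,0],"turn":[0,0,0],"claw":0.3},{"delta_pos":[0.004,0,0],"turn":[0,0,0],"claw":0.3},{"delta_pos":[0.004,0,0],"turn":[0,0,0],"claw":0.3},{"delta_pos":[0.004,0,0],"turn":[0,0,0],"claw":0.3},{"delta_pos":[0.004,0,0],"turn":[0,0,0],"claw":0.3}]'
python3 -m crank '[{"delta_pos":[0.004,0,0],"turn":[0,0,0],"claw":0.3},{"delta_pos":[0.004,0,0],"turn":[0,0,0],"claw":0.3},{"delta_pos":[0.004,0,0],"turn":[0,0,0],"claw":0.3},{"delta_pos":[0.004,0,0],"turn":[0,0,0],"claw":0.3},{"delta_pos":[0.004,0,0],"turn":[0,0,0],"claw":0.3}]'
python3 crop.py t5
python3 -c "
from meas import *
s=env.get_state();print(1000*R@(s['tcp_pos'][:2]-l[:2]))"
```

```text
[array([52.6, 50.9]), array([ 52.9, -48.6]), array([-33.9,  50.6]), array([-37.3, -48. ])]
time: 10.72
tcp_pos: [0.5235, -0.0531, 0.0204]
ee_rot: [1.0, 0.028, 0.0, -0.0]
wrist_force: [-2.8, -0.8, -0.1]
grip_width: 0.0611
grasp_force: 1.2
time: 11.13
tcp_pos: [0.5435, -0.052, 0.0204]
ee_rot: [1.0, 0.028, 0.0, -0.0]
wrist_force: [-1.7, -0.4, 0.0]
grip_width: 0.0611
grasp_force: 0.9
[-54.44520944   1.12556873]
```

View pics/c_t5.png

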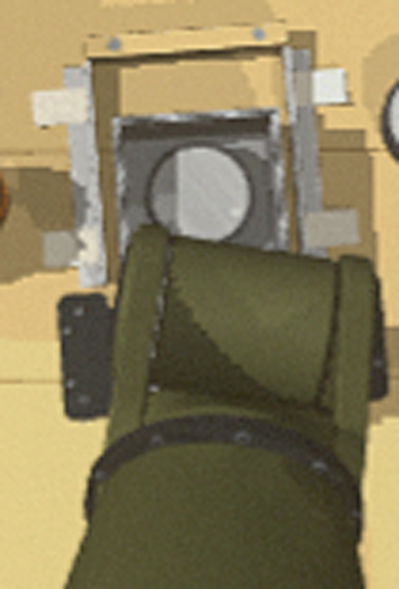

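The drawer is still mid-lane, with its back rim at (114,118)–(278,110). About 46 mm remain, and I'll slow down near the stop and watch the force.

```bash
python3 -m crank '[{"delta_pos":[0.004,0,0],"turn":[0,0,0],"claw":0.3},{"delta_pos":[0.004,0,0],"turn":[0,0,0],"claw":0.3},{"delta_pos":[0.004,0,0],"turn":[0,0,0],"claw":0.3},{"delta_pos":[0.004,0,0],"turn":[0,0,0],"claw":0.3},{"delta_pos":[0.004,0,0],"turn":[0,0,0],"claw":0.3}]'
python3 -m crank '[{"delta_pos":[0.004,0,0],"turn":[0,0,0],"claw":0.3},{"delta_pos":[0.004,0,0],"turn":[0,0,0],"claw":0.3},{"delta_pos":[0.004,0,0],"turn":[0,0,0],"claw":0.3},{"delta_pos":[0.003,0,0],"turn":[0,0,0],"claw":0.3},{"delta_pos":[0.002,0,0],"turn":[0,0,0],"claw":0.3}]'
python3 -m crank '[{"delta_pos":[0.001,0,0],"turn":[0,0,0],"claw":0.3},{"delta_pos":[0.001,0,0],"turn":[0,0,0],"claw":0.3},{"delta_pos":[0.001,0,0],"turn":[0,0,0],"claw":0.3},{"delta_pos":[0.001,0,0],"turn":[0,0,0],"claw":0.3},{"delta_pos":[0.001,0,0],"turn":[0,0,0],"claw":0.3}]'
python3 -c "
from meas import *
s=env.get_state();print(1000*R@(s['tcp_pos'][:2]-l[:2]))"
```

```text
time: 11.6
tcp_pos: [0.5634, -0.0509, 0.0204]
ee_rot: [1.0, 0.028, -0.0, -0.0]
wrist_force: [-2.7, -0.0, -0.1]
grip_width: 0.0613
grasp_force: 1.2
time: 12.02
tcp_pos: [0.5804, -0.0499, 0.0205]
ee_rot: [1.0, 0.028, -0.0, 0.0]
wrist_force: [-3.8, -0.5, 1.4]
grip_width: 0.0609
grasp_force: 1.8
time: 12.43
tcp_pos: [0.585, -0.0497, 0.0204]
ee_rot: [1.0, 0.028, -0.0, -0.0]
wrist_force: [-2.3, -0.3, 0.2]
grip_width: 0.061
grasp_force: 1.3
[-13.45175896   1.17373509]
```

```bash
python3 -m crank '[{"delta_pos":[0.0008,0,0],"turn":[0,0,0],"claw":0.3},{"delta_pos":[0.0008,0,0],"turn":[0,0,0],"claw":0.3},{"delta_pos":[0.0008,0,0],"turn":[0,0,0],"claw":0.3},{"delta_pos":[0.0008,0,0],"turn":[0,0,0],"claw":0.3},{"delta_pos":[0.0008,0,0],"turn":[0,0,0],"claw":0.3}]'
python3 -m crank '[{"delta_pos":[0.0005,0,0],"turn":[0,0,0],"claw":0.3},{"delta_pos":[0.0005,0,0],"turn":[0,0,0],"claw":0.3},{"delta_pos":[0.0005,0,0],"turn":[0,0,0],"claw":0.3},{"delta_pos":[0,0,0],"turn":[0,0,0],"claw":0.3},{"delta_pos":[0,0,0],"turn":[0,0,0],"claw":0.3}]'
```

```text
time: 12.85
tcp_pos: [0.589, -0.0495, 0.0204]
ee_rot: [1.0, 0.028, -0.0, -0.0]
wrist_force: [-3.5, -0.5, 1.5]
grip_width: 0.0608
grasp_force: 1.3
time: 13.27
tcp_pos: [0.5893, -0.0495, 0.0204]
ee_rot: [1.0, 0.028, -0.002, -0.0]
wrist_force: [-14.2, -0.9, 8.8]
grip_width: 0.0608
grasp_force: 7.2
```

The force has risen to 14 N and the tool stopped 1 mm from where I computed home, so the drawer is on the stop. I'll back off straight and look.

```bash
python3 -m crank '[{"delta_pos":[-0.002,0,0],"turn":[0,0,0],"claw":0.3},{"delta_pos":[-0.01,0,0],"turn":[0,0,0],"claw":0.3},{"delta_pos":[-0.03,0,0],"turn":[0,0,0],"claw":0.3},{"delta_pos":[-0.03,0,0],"turn":[0,0,0],"claw":0.3},{"delta_pos":[-0.03,0,0],"turn":[0,0,0],"claw":0.3}]'
python3 -m crank '[{"delta_pos":[-0.03,0,0],"turn":[0,0,0],"claw":0.3},{"delta_pos":[-0.03,0,0],"turn":[0,0,0],"claw":0.3},{"delta_pos":[-0.02,0,0],"turn":[0,0,0],"claw":0.3},{"delta_pos":[0,0,0],"turn":[0,0,0],"claw":0.3},{"delta_pos":[0,0,0],"turn":[0,0,0],"claw":0.3}]'
python3 crop.py t6
```

```text
time: 13.68
tcp_pos: [0.4877, -0.0551, 0.0204]
ee_rot: [1.0, 0.028, 0.001, 0.0]
wrist_force: [-0.0, 1.1, 0.7]
grip_width: 0.061
grasp_force: 0.0
time: 14.1
tcp_pos: [0.4092, -0.0598, 0.021]
ee_rot: [1.0, 0.028, 0.001, 0.0]
wrist_force: [0.9, -0.4, 0.2]
grip_width: 0.061
grasp_force: 0.0
```

View pics/c_t6.png

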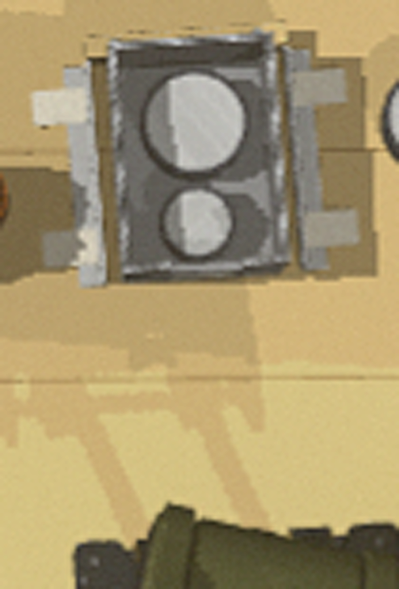

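The drawer is home between the rails, with rim corners at (108,47), (273,33), (123,277) and (290,266). It's parallel with gaps on both sides, and the tins are lying flat. I'll check the numbers and hand in.

```bash
python3 - <<'E'
from meas import *
c=np.load('pics/t6.npz'); P=np.array([(108,47),(273,33),(123,277),(290,266)])
d,r=fit(c,DR,P/3.8+[290,100],[.66,-.05,0]);q=R@(d[:2]-l[:2])*1000;a=d[2]-l[2];print(q,a,abs(r).max())
if q[0]>66 and abs(q[1])<6 and abs(a)<.05: print(env.close_job())
E
```

```text
[68.15329344  1.58701422] 0.0037387205591680114 0.5042501365597047
the job is handed in; nothing more can be done
None
```

The drawer is home against the end stop and the job is handed in at about 14 s: by the last picture it sits within about 2 mm of the fully-home position, about 1.6 mm off centre and 0.004 rad from square, with both tins lying in it and gaps to both rails; no verdict was returned.

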